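Open the toddler-proofed vanity cabinet by its hidden catch

TASK

The small wooden vanity cabinet on the dressing table stands ajar, held by a toddler-proof catch: reach down through the gap behind the door, press the orange catch tongue down and, while it is down, pull the door so the catch comes free. Then swing the door wide open, to about a right angle, and let go so that the door stays there and the catch springs back up. Leave the tin inside the cabinet and everything else on the table where it stands.

Things in the scene. Friction and masses are not known exactly. Their poses are not given: they have to be found in the camera images.
- vanity: Wooden vanity cabinet, fixed to the table, 160 deep (own x) x 260 wide (own y) x 200 mm high, walls 10 mm. Origin at the centre of its underside; own z up; its open front, with the door, is the face at own x = -80 mm, and faces roughly towards the robot. Flat top (two 4 mm brass trim strips on it).
- door_hinge (a point): Point on the upright hinge axis of the door, at the height of the door's top edge (190 mm above the table): own x = -80 mm, own y = +125 mm of the cabinet. Axes as the cabinet's.
- vanity_door (a joint): Opening angle of the door, rad: 0 closed, grows as it opens towards the robot (clockwise seen from above), stop at 1.7. Starts 0.27 to 0.31 (about 50 mm of gap at the catch). The catch stops it at about 0.33 until pressed. The hinge is lightly stiff (0.12 N m) and stays where it is left.
- door_knob (a point): Middle of the round brass knob, about 35 mm off the door's outer face, 225 mm from the hinge, 150 mm up. Axes as the door's. The door is a pale wooden panel, 14 mm thick, 4 to 190 mm above the table; its inner face passes through the hinge axis; it reaches 251 mm out from the hinge, along the cabinet's own -y when closed.
- catch (a joint): How far the catch is pressed down, m: 0 up, 0.016 bottom stop. It slides straight down on the door against a spring (3 N at the start, about 6 N at the bottom) and springs back when let go. Its hook clears the strike bar when 0.009 or more down; keep it down until the door is past 0.45 rad.
- catch_pad (a point): Place to press, on the flat top of the orange catch tongue: 172 mm above the table when up, 18 mm below the door's top edge, 28 mm below the cabinet's top, 22 mm off the door's inner face, 170 mm from the hinge along the door. Axes as the door's: x square off its inner face towards the cabinet, y along it towards the hinge, z up.
- catch_hook (a point): Top of the upturned hook (12 mm high) at the far end of the tongue, behind a steel strike bar under the cabinet's top. The tongue is 30 mm wide, 6 mm thick, runs from the door's inner face 85 mm towards the cabinet's inside and rides with the door. In the gap it is open from above; a finger standing on it can pull the door by its inner face.
- tin_center (a point): Centre of the round aluminium hairpin tin, 80 mm across, 50 mm high, standing inside the cabinet. Leave alone.
- bangles_mid (a point): Centre of a stack of green glass bangles, 68 mm across, 64 mm high, loose. Leave alone.
- hairbrush_mid (a point): Middle of a black plastic hairbrush lying on the table, 195 x 58 x 32 mm, long along own x. Leave alone.
- mirror_mid (a point): Centre of a folded red plastic mirror lying flat, 110 x 90 x 12 mm. Leave alone.
- lotion_mid (a point): Centre of a standing yellow lotion bottle, 56 mm across, 150 mm high. Leave alone.
- cup_mid (a point): Centre of a blue ceramic cup holding make-up brushes, 76 mm across, cup 90 mm high, brushes to 150 mm. Leave alone.

How it is judged:
By the outcome, as a careful person would: the job done as asked, in the order asked, and still so for the second after the job is handed in, with the robot touching nothing.
It also fails if it takes over 38 s, if anything falls off the work surface, if the arm or the gripper's body presses on something with over 40 N, if the wrist force passes 120 N, or if a joint passes its speed limit or range.

ROBOT

A 6-joint arm with a two-finger parallel gripper is mounted at the origin on the work surface. World frame = base frame: x ahead of the robot, y to its left, z up, the work surface at z = 0. Lengths are in m, angles in rad, forces in N, time in s.
With the tool pointing down it reaches from about 0.25 to 0.775 m from the base axis. Payload 4 kg.
Tool frame: the origin (TCP) lies on the centre line of the jaws, within the pads' length; the fingertips stand 14 mm ahead of it and the grasp point (between the pads) lies 5 mm behind it (arm.finger_overhang is the distance from the TCP to the fingertips, in m); z points along the fingers, y is the line along which they close (so a half turn about z gives the same grasp; the last joint's range is limited). The gripper opens to 94 mm and grips with 3 to 60 N. Pads are 16 mm wide; open, the fingers measure 119 mm over their backs; the gripper's body (75 mm by 177 mm) begins 78 mm behind the grasp point.
Start: joints at [-1.237, 0.087, 1.371, -0, 1.684, -0.103], TCP at [0.233, -0.498, 0.22] pointing down, gripper open.
Joint ranges: [-3.1, 3.1], [-0.76, 2.03], [0.27, 2.55], [-1.08, 4.22], [0.17, 2.65], [-2.57, 2.57]. Speed limits (rad/s): [2.79, 2.79, 3.14, 3.14, 3.14, 3.14].

INTERFACE

Orientations are given as a unit quaternion [w, x, y, z].
In Python, from cell import arm, cams, spotter gives the robot as it stands. The module is installed in compiled form; this text tells all that it offers.
- The arm moves only by the shell command python3 -m creep 'ROWS' [FORCE]. ROWS is JSON, a list of rows, each an object with "travel": the shift along the tool's x, y, z in mm, a list of three; "turn": the turn about the tool's z in degrees; "claw": the finger opening in mm, from 0 to 94. A call has 1 to 5 rows; each row is the pose to reach, as a shift and turn from the pose commanded when the call began, along the tool's axes at that moment; what a row does not reach only later rows make up. A row lasts 1/12 s, in which the tool goes at most 41.7 mm and 7.16 degrees, less where a joint would pass 70% of its speed; a pose out of reach is approached as far as the arm can. A call with a gripper value outside its range is refused whole. The fingers move at their own pace and stop on an object; FORCE is the grip in N (left out, the last holds). Time passes only in rows, so rows that repeat a pose let the fingers close. It gives the time, the measured TCP pose, the force, the opening and the grip force at its end, in the units of the state.
- arm.read_state(): the state, without advancing time (a new reading comes with each control period).
- cams.camera(name): name is "side" or "top"; returns a dict with "img" (384x512x3 uint8, red, green, blue), "mtx" (3x3 intrinsics, pixels), "view" (4x4, takes a point from world to camera coordinates). Camera axes: x right, y down, z forward; pixel columns grow to the right and rows downward; lengths in m; the calibration is good to about 2 mm. A picture is of the moment at which its call begins. There is no depth.
- arm.close_job(): hands the job in; it is judged then, once.
Trained networks look in a picture, given as the dict that the camera call returned (one of the last four; its "shot" number tells which), for a name from the list of things; names that differ only in an ending like _2 or _b are one class to them, and where a whole thing is asked for, a point or a joint stands for the part that bears it (a point fixed in the world has none). Each returns a list of dicts, best first, with "score" (0 to 1); they miss things now and then, are a little off and sometimes report something else, mostly with a low value. They report only what shows in the picture. A call takes as long as a camera call.
- spotter.look_for(picture, thing): "box" ([centre column, centre row, width, height] in pixels, round what is visible of it).
- spotter.outline_of(picture, thing): "mask" (384x512 bool, what is visible of it) and "box" ([centre column, centre row, width, height] in pixels, round what is visible of it).
- spotter.spot_point(picture, thing): "at" ([column, row] in pixels: a listed point, or the origin of a listed thing).
The state is a dict: "clock": time; "qpos": joint angles; "joint_vel": joint speeds; "tau": joint torques, N m; "tool_pos": TCP position; "ee_rot": TCP orientation; "contact_force": force on the tool from outside, world axes, zero at the start; "wrist_torque": the same for the moment, N m; "finger_gap": opening from 0.0 (shut) to 1.0 (fully open); "finger_force": force on a finger pad.
Only numpy, scipy, OpenCV 4.12 (cv2) and the standard library are available. Lean on these libraries where they do the work, as an engineer would, in place of code of your own. Each camera call takes 0.05 s, during which the arm holds its last target. There are 200 camera calls.

## Working session

There is one attempt and no reset: what is moved stays moved. The work goes in short steps, Python scripts to look and compute and a shell command to move; the robot and the scene stay as the last step left them, time stands still between calls to the robot, and variables do not carry over. Pictures are saved under pics/ and viewed, at most 10 in all, crops included, and the job is handed in when it is done.

```bash
mkdir -p pics; cat > h.py <<'E'
import numpy as np, cv2
from cell import arm, cams, spotter
def tri(P,px):
    A=[]
    for p,(u,v) in zip(P,px):
        M=p["mtx"]@p["view"][:3]
        A+= [u*M[2]-M[0], v*M[2]-M[1]]
    X=np.linalg.svd(np.array(A))[2][-1]; return X[:3]/X[3]
def atz(p,uv,z):
    V=p["view"];R=V[:3,:3];c=-R.T@V[:3,3]
    d=R.T@np.linalg.inv(p["mtx"])@np.array([*uv,1.]);return c+d*(z-c[2])/d[2]
def proj(p,X):
    x=p["mtx"]@(p["view"][:3,:3]@np.asarray(X)+p["view"][:3,3]);return x[:2]/x[2]
E
python3 - <<'E'
from h import *
np.set_printoptions(precision=4,suppress=True)
s=cams.camera("side");t=cams.camera("top")
for n,p in(("side",s),("top",t)):
    cv2.imwrite(f"pics/{n}0.png",p["img"][:,:,::-1]); V=p["view"];print(n,-V[:3,:3].T@V[:3,3])
for k in ["vanity","door_hinge","door_knob","catch_pad","catch_hook","tin_center","bangles_mid","hairbrush_mid","mirror_mid","lotion_mid","cup_mid"]:
    r=[spotter.spot_point(p,k)[:1] for p in(s,t)]
    print(k,[(np.round(x[0]["at"],1),round(float(x[0]["score"]),2)) if x else None for x in r], tri((s,t),[x[0]["at"] for x in r]) if all(r) else '')
print(arm.read_state(), arm.finger_overhang)
E
```

```text
side [ 0.1272 -0.7059  0.8118]
top [0.337 0.015 1.416]
vanity [(array([299.1, 219.3]), 0.74), (array([243.9, 143.5]), 0.88)] [0.7408 0.0234 0.0036]
door_hinge [(array([258.3, 164.3]), 0.81), (array([198.6, 152.1]), 0.61)] [0.6594 0.1495 0.1845]
door_knob [None, (array([266.3, 201. ]), 0.64)] 
catch_pad [(array([281.1, 194.8]), 0.7), (array([256.6, 163.2]), 0.48)] [ 0.6345 -0.0137  0.1737]
catch_hook [(array([298.7, 187.4]), 0.41), (array([265.4, 147.8]), 0.53)] [ 0.6744 -0.0381  0.1995]
tin_center [(array([293.1, 202.5]), 0.7), None] 
bangles_mid [(array([168.8, 174.8]), 0.55), (array([ 90.6, 231. ]), 0.57)] [0.4516 0.4862 0.023 ]
hairbrush_mid [(array([207.5, 169.6]), 0.6), (array([102.8, 181.3]), 0.72)] [0.6083 0.4655 0.0066]
mirror_mid [(array([377.8, 341.1]), 0.96), (array([385.8, 178.5]), 0.98)] [ 0.6374 -0.4376 -0.0108]
lotion_mid [(array([345.4, 361.4]), 0.7), (array([408.7, 217.5]), 0.59)] [ 0.4952 -0.4684  0.0836]
cup_mid [None, (array([410.2, 265.1]), 0.74)] 
{'clock': 1.2, 'qpos': array([-1.2371,  0.0872,  1.3707,  0.    ,  1.6836, -0.1031]), 'joint_vel': array([-0.0018, -0.0004,  0.0008, -0.0004,  0.0007, -0.0014]), 'tau': array([  0.0005, -34.0047, -30.2598,   0.0717,   0.0236,   0.    ]), 'tool_pos': array([ 0.2327, -0.4984,  0.2195]), 'ee_rot': array([0.    , 0.9762, 0.2166, 0.    ]), 'contact_force': array([0.6279, 0.9105, 0.7794]), 'wrist_torque': array([-0.0034,  0.0196,  0.0098]), 'finger_force': 0.0, 'finger_gap': 0.9974112784342051} 0.014
```

```bash
python3 - <<'E'
import cv2,numpy as np
t=cv2.imread("pics/top0.png")[90:270,150:330];s=cv2.imread("pics/side0.png")[90:290,200:400]
a=cv2.resize(t,(400,400),interpolation=2);b=cv2.resize(s,(400,400),interpolation=2)
cv2.imwrite("pics/c1.png",np.hstack([a,b]))
cv2.imwrite("pics/both.png",cv2.resize(np.hstack([cv2.imread("pics/top0.png"),cv2.imread("pics/side0.png")]),(800,300)))
E
```

```text
(no output)
```

View pics/c1.png

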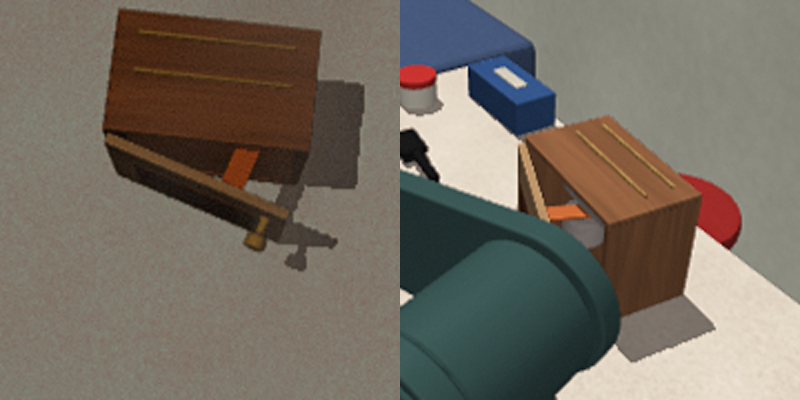

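View pics/both.png

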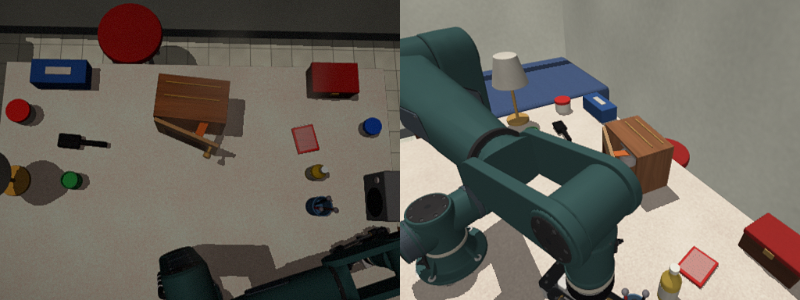

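The top crop shows the cabinet's top corners at about (197,148), (289,158), (204,94) and (294,104) px, and the door's free end near (281,185). The orange tongue sits in the gap at about (257,165). The side view shows the gap clear, with the tin behind it. Next I fit the cabinet pose and door angle.

```bash
cat > fit.py <<'E'
from h import *
from scipy.optimize import least_squares
np.set_printoptions(precision=4,suppress=True)
def R(a): return np.array([[np.cos(a),-np.sin(a)],[np.sin(a),np.cos(a)]])
def cab(q,x,y,z): return np.r_[q[:2]+R(q[2])@[x,y],z]
def door(q,th,x,y,z): # x off inner face inward, y along door toward hinge (hinge=0)
    return np.r_[cab(q,-.08,.125,0)[:2]+R(q[2]-th)@[x,y],z]
E
python3 - <<'E'
from fit import *
t=cams.camera("top");s=cams.camera("side")
def up(a,o=(150,90),k=180/400): return np.array(o)+np.array(a)*k
obs=[(t,up((104,130)),(-.08,.13)),(t,up((308,152)),(-.08,-.13)),(t,up((120,10)),(.08,.13)),(t,up((321,31)),(.08,-.13))]
su=lambda a:np.array((200,90))+np.array(a)*.5
obs+=[(s,su((206,220)),(-.08,-.13)),(s,su((300,194)),(.08,-.13)),(s,su((211,116)),(.08,.13)) if 0 else (s,su((120,136)),(-.08,.13))]
pad=[spotter.spot_point(p,"catch_pad")[0]["at"] for p in (s,t)]
hook=[spotter.spot_point(p,"catch_hook")[0]["at"] for p in (s,t)]
endo=up((290,212))
f=lambda q:np.concatenate([proj(p,cab(q,x,y,.2))-u for p,u,(x,y) in obs])
r=least_squares(f,[.74,.02,-.1]);q=r.x;print(q,f(q).reshape(-1,2))
g=lambda th:np.concatenate([proj(t,door(q,th[0],.022,-.17,.172))-pad[1],proj(s,door(q,th[0],.022,-.17,.172))-pad[0],proj(t,door(q,th[0],-.007,-.251,.19))-endo])
r2=least_squares(g,[.29]);th=r2.x[0];print(th,g([th]).reshape(-1,2))
print("pad",door(q,th,.022,-.17,.172),"hinge",cab(q,-.08,.125,.19),"nyaw",q[2]-th)
im=cv2.resize(t["img"][90:270,150:330,::-1],(720,720//1),interpolation=2)[:600]
def dr(X,c):
    u=(proj(t,X)-[150,90])*4;cv2.circle(im,tuple(int(v) for v in u),3,c,-1)
for x in(-.08,.08):
    for y in(-.13,.13):dr(cab(q,x,y,.2),(0,255,255))
for y in(0,-.1,-.251):
    for x in(0,-.014): dr(door(q,th,x,y,.19),(255,255,0))
dr(door(q,th,.022,-.17,.172),(0,255,0))
cv2.imwrite("pics/fit1.png",im)
E
```

```text
[ 0.7353  0.0188 -0.0942] [[-1.3765  0.0618]
 [ 0.4657  0.2273]
 [-1.354  -0.5222]
 [-0.2144 -0.0989]
 [ 0.1626  2.5975]
 [ 0.1973  0.7059]
 [ 0.885   0.3299]]
0.2809853393898947 [[ 1.6124  0.8397]
 [ 0.6333 -1.2207]
 [-0.0108  0.291 ]]
pad [ 0.6256 -0.0155  0.172 ] hinge [0.6674 0.1508 0.19  ] nyaw -0.37521639630152087
```

View pics/fit1.png

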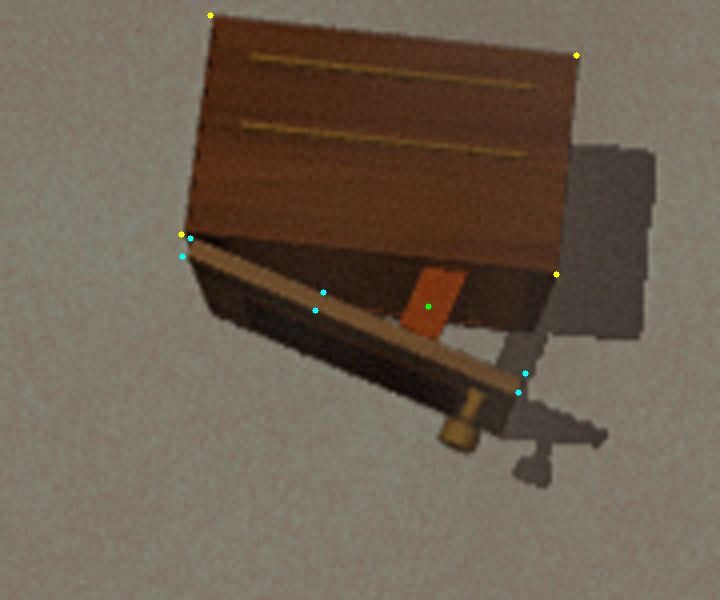

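```bash
cat > goto.py <<'E'
import sys
from fit import *
q=np.array([0.7353,0.0188,-0.0942])
# args: theta, off (mm off inner face), r (mm from hinge), z tcp
th,off,r,z=map(float,sys.argv[1:5])
s=arm.read_state();w=s["ee_rot"];psi=2*np.arctan2(w[2],w[1])
T=door(q,th,off/1e3,-r/1e3,z);d=T-s["tool_pos"]
x=np.array([np.cos(psi),np.sin(psi)]);y=np.array([np.sin(psi),-np.cos(psi)])
tp=q[2]-th+np.pi; turn=-np.degrees((tp-psi+np.pi)%(2*np.pi)-np.pi)
print("travel",np.round([d[:2]@x*1e3,d[:2]@y*1e3,-d[2]*1e3],1),"turn",round(turn,1),"t",s["clock"],"tcp",s["tool_pos"],"q",s["qpos"],"F",s["contact_force"],"quat",w)
E
python3 -m creep '[{"travel":[0,0,-80],"turn":-7,"claw":0},{"travel":[0,0,-80],"turn":-14,"claw":0},{"travel":[0,0,-80],"turn":-21,"claw":0},{"travel":[0,0,-80],"turn":-28,"claw":0},{"travel":[0,0,-80],"turn":-35,"claw":0}]' 20
python3 goto.py .281 22 170 .30
```

```text
clock: 1.92
tool_pos: [0.2328, -0.4987, 0.3009]
ee_rot: [0.001, 0.864, 0.503, -0.0]
contact_force: [-0.2, 0.4, -0.6]
finger_gap: 0.682
finger_force: 0.0
travel [614.3 102.5   0.9] turn -98.1 t 1.9167 tcp [ 0.2328 -0.4987  0.3009] q [-1.2371  0.085   1.2133  0.      1.8406 -0.72  ] F [-0.1541  0.4043 -0.5828] quat [ 0.0013  0.8644  0.5028 -0.0002]
```

```bash

python3 -m creep '[{"travel":[40,7,0],"turn":-7,"claw":0},{"travel":[80,14,0],"turn":-14,"claw":0},{"travel":[120,20,0],"turn":-21,"claw":0},{"travel":[160,27,0],"turn":-28,"claw":0},{"travel":[200,33,0],"turn":-35,"claw":0}]' >/dev/null
python3 goto.py .281 22 170 .30
```

```text
travel [298.8 292.6  -0.4] turn -63.2 t 2.3333 tcp [ 0.362  -0.3402  0.2996] q [-0.8686 -0.0342  1.3377  0.0001  1.8375 -0.9616] F [-0.3364 -0.1474 -0.3931] quat [0.0003 0.6735 0.7392 0.    ]
```

```bash

python3 -m creep '[{"travel":[28,28,0],"turn":-7,"claw":0},{"travel":[56,55,0],"turn":-14,"claw":0},{"travel":[84,82,0],"turn":-21,"claw":0},{"travel":[112,110,0],"turn":-28,"claw":0},{"travel":[140,137,0],"turn":-35,"claw":0}]' >/dev/null
python3 goto.py .281 22 170 .30
```

```text
travel [ 41.5 218.1  -0.3] turn -28.1 t 2.75 tcp [ 0.4863 -0.1884  0.2997] q [-0.4782  0.0213  1.2823 -0.0001  1.8373 -1.1829] F [-0.2843 -0.9765  0.1997] quat [ 0.0004  0.4196  0.9077 -0.0001]
```

```bash

python3 -m creep '[{"travel":[7,36,0],"turn":-6,"claw":0},{"travel":[14,72,0],"turn":-12,"claw":0},{"travel":[21,108,0],"turn":-18,"claw":0},{"travel":[28,144,0],"turn":-23,"claw":0},{"travel":[34,180,0],"turn":-28,"claw":0}]' >/dev/null
python3 goto.py .281 22 170 .30
```

```text
travel [-10.2  37.5  -0.4] turn -0.2 t 3.1667 tcp [ 0.6022 -0.0465  0.2996] q [-0.1709  0.2094  1.0753 -0.0001  1.8566 -1.3629] F [ 0.9525 -0.4147 -0.0338] quat [ 0.0002  0.1882  0.9821 -0.    ]
```

```bash

python3 -m creep '[{"travel":[-10,37,0],"turn":0,"claw":0},{"travel":[-10,37.5,20],"turn":0,"claw":0},{"travel":[-10,37.5,60],"turn":0,"claw":0},{"travel":[-10,37.5,75],"turn":0,"claw":0},{"travel":[-10,37.5,75],"turn":0,"claw":0}]' >/dev/null
python3 goto.py .281 22 170 .186; python3 - <<'E'
from fit import *
s=cams.camera("side");t=cams.camera("top")
a=cv2.resize(t["img"][100:250,180:330,::-1],(400,400),interpolation=2);b=cv2.resize(s["img"][120:240,220:340,::-1],(400,400),interpolation=2)
cv2.imwrite("pics/c2.png",np.hstack([a,b]))
print([spotter.spot_point(p,"catch_pad")[:1] for p in(s,t)])
q=[0.7353,0.0188,-0.0942]
print([proj(p,door(q,.281,.022,-.17,.172)) for p in(s,t)])
E
```

```text
travel [-2.6  2.2 32. ] turn -0.4 t 3.5833 tcp [ 0.6223 -0.0165  0.218 ] q [-0.1175  0.2587  1.1761 -0.0001  1.7179 -1.3057] F [-0.0692  0.6326  0.0291] quat [-0.0055  0.1902  0.9817 -0.0005]
[[{'at': [277.9, 195.6], 'score': 0.63}], [{'at': [254.4, 162.0], 'score': 0.43}]]
[array([279.4348, 196.3822]), array([257.0173, 166.7413])]
```

View pics/c2.png

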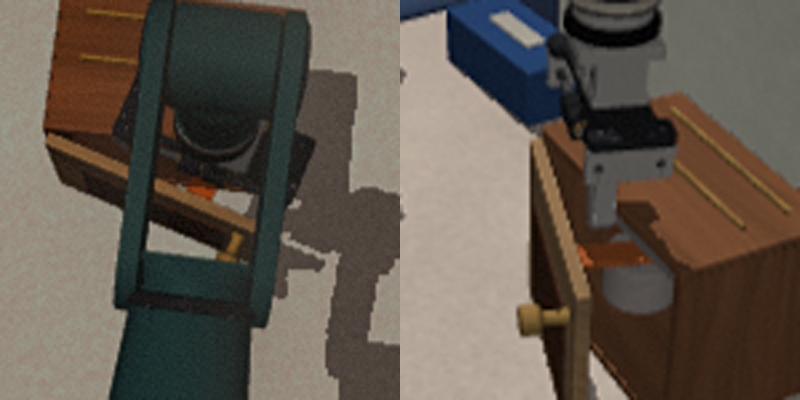

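The closed fingers stand in the gap over the orange tongue. The tip is at crop (600,225), the tongue at (610,255), with the door to the left and the cabinet to the right, both clear.

```bash

python3 -m creep '[{"travel":[-2,1,8],"turn":0,"claw":0},{"travel":[-2,1,16],"turn":0,"claw":0},{"travel":[-2,1,24],"turn":0,"claw":0},{"travel":[-2,1,27],"turn":0,"claw":0},{"travel":[-2,1,27],"turn":0,"claw":0}]' 
python3 goto.py .281 22 170 .186
```

```text
clock: 4.2
tool_pos: [0.6261, -0.0171, 0.1956]
ee_rot: [-0.002, 0.191, 0.982, -0.0]
contact_force: [0.2, 0.0, -0.5]
finger_gap: 0.001
finger_force: 0.0
travel [1.1 1.3 9.6] turn -0.5 t 4.2 tcp [ 0.6261 -0.0171  0.1956] q [-0.1178  0.2655  1.2119 -0.0001  1.6673 -1.305 ] F [ 0.1989  0.0255 -0.4789] quat [-0.0016  0.1906  0.9817 -0.0001]
```

```bash

python3 -m creep '[{"travel":[1,1,5],"turn":0,"claw":0},{"travel":[1,1,10],"turn":0,"claw":0},{"travel":[1,1,15],"turn":0,"claw":0},{"travel":[1,1,20],"turn":0,"claw":0},{"travel":[1,1,22],"turn":0,"claw":0}]' 
python3 -m creep '[{"travel":[0,0,1],"turn":0,"claw":0},{"travel":[0,0,1],"turn":0,"claw":0},{"travel":[0,0,1],"turn":0,"claw":0}]'
python3 goto.py .281 22 170 .1735
```

```text
clock: 4.62
tool_pos: [0.6266, -0.0157, 0.1757]
ee_rot: [0.001, 0.191, 0.982, 0.0]
contact_force: [-0.4, 0.3, 4.1]
finger_gap: 0.006
finger_force: 2.4
clock: 4.87
tool_pos: [0.6266, -0.0157, 0.1753]
ee_rot: [0.001, 0.191, 0.982, 0.0]
contact_force: [-0.8, 0.6, 5.1]
finger_gap: 0.007
finger_force: 2.4
travel [ 1.  -0.1  1.8] turn -0.5 t 4.8667 tcp [ 0.6266 -0.0157  0.1753] q [-0.1156  0.2689  1.2478  0.0001  1.6237 -1.303 ] F [-0.8161  0.5721  5.091 ] quat [0.0006 0.1906 0.9817 0.0001]
```

```bash

python3 -m creep '[{"travel":[0,0,2],"turn":0,"claw":0},{"travel":[3,0,2],"turn":0,"claw":0},{"travel":[6,0,2],"turn":0,"claw":0},{"travel":[10,0,2],"turn":0,"claw":0},{"travel":[13,0,2],"turn":0,"claw":0}]' 
python3 -m creep '[{"travel":[3,0,0],"turn":0,"claw":0},{"travel":[6,0,0],"turn":0,"claw":0},{"travel":[9,0,0],"turn":2,"claw":0},{"travel":[12,0,0],"turn":3,"claw":0}]'
python3 goto.py .33 8 170 .173; python3 - <<'E'
from fit import *
s=cams.camera("side");t=cams.camera("top")
a=cv2.resize(t["img"][100:250,180:330,::-1],(400,400),interpolation=2);b=cv2.resize(s["img"][120:240,220:340,::-1],(400,400),interpolation=2)
cv2.imwrite("pics/c3.png",np.hstack([a,b]))
E
```

```text
clock: 5.28
tool_pos: [0.6147, -0.0117, 0.1735]
ee_rot: [0.001, 0.191, 0.982, -0.001]
contact_force: [-0.2, -1.7, 5.3]
finger_gap: 0.002
finger_force: 2.6
clock: 5.62
tool_pos: [0.6035, -0.0072, 0.1734]
ee_rot: [0.001, 0.217, 0.976, -0.001]
contact_force: [0.2, -1.1, 4.7]
finger_gap: 0.004
finger_force: 2.6
travel [-1.2  0.3  0.4] turn -0.8 t 5.6167 tcp [ 0.6035 -0.0072  0.1734] q [-0.1051  0.2174  1.3142 -0.0015  1.6079 -1.2381] F [ 0.2209 -1.0688  4.7177] quat [ 0.0012  0.2171  0.9761 -0.0006]
```

View pics/c3.png

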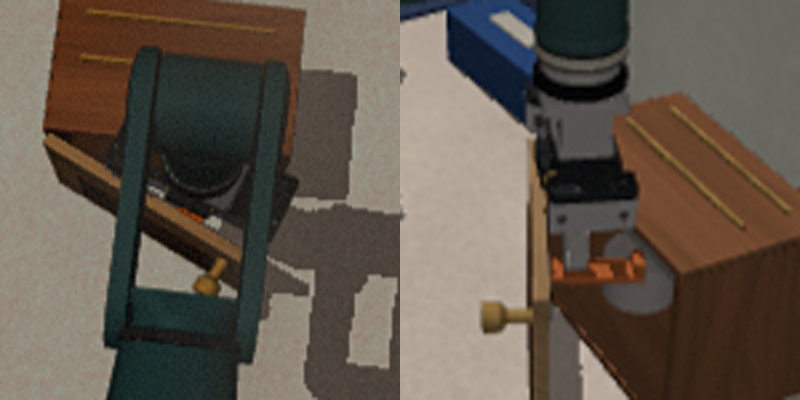

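The door has followed the finger and the pressed tongue. The hook, at side crop (640,262), is now in front of the cabinet's front edge, so I keep pressing and follow the arc.

```bash

python3 -m creep '[{"travel":[10,0,0],"turn":3.5,"claw":0},{"travel":[21,0.5,0],"turn":7,"claw":0},{"travel":[31,1.5,0],"turn":10.5,"claw":0},{"travel":[41,3,0],"turn":14,"claw":0},{"travel":[51,5,0],"turn":17.5,"claw":0}]' 
python3 goto.py .65 8 170 .173; python3 - <<'E'
from fit import *
s=cams.camera("side");t=cams.camera("top")
q=[0.7353,0.0188,-0.0942]
for k in("door_knob","catch_pad"):
  for n,p in(("s",s),("t",t)):
    r=spotter.spot_point(p,k)[:1]
    if r:
      u=r[0]["at"]; P=(-.049,-.225,.15) if k=="door_knob" else (.022,-.17,.160)
      th=least_squares(lambda a:proj(p,door(q,a[0],*P))-u,[.6]);print(k,n,r[0]["score"],th.x,th.fun)
a=cv2.resize(t["img"][100:250,180:330,::-1],(400,400),interpolation=2);b=cv2.resize(s["img"][120:240,220:340,::-1],(400,400),interpolation=2)
cv2.imwrite("pics/c4.png",np.hstack([a,b]))
E
```

```text
clock: 6.13
tool_pos: [0.5594, 0.0193, 0.1735]
ee_rot: [0.002, 0.364, 0.931, 0.0]
contact_force: [1.8, 1.2, 5.9]
finger_gap: 0.008
finger_force: 2.6
travel [ 1.6 -0.2  0.5] turn -0.0 t 6.1333 tcp [0.5594 0.0193 0.1735] q [-0.0663  0.12    1.426  -0.0007  1.5926 -0.8923] F [1.8383 1.1564 5.8513] quat [0.0015 0.3639 0.9315 0.0001]
door_knob t 0.87 [0.7495] [-0.6848 -1.2607]
catch_pad s 0.67 [0.7625] [-0.1962  1.7653]
```

View pics/c4.png

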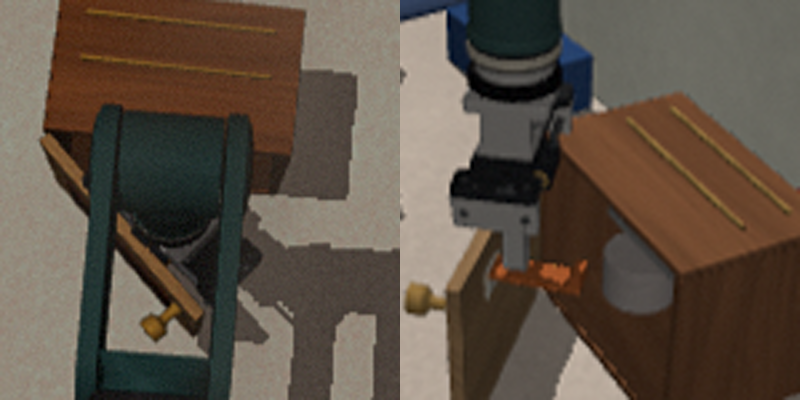

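The door is free at about 0.75 rad. The hook at side crop (585,265) is well outside the cabinet, so I continue the swing.

```bash

python3 -m creep '[{"travel":[12,0,0],"turn":4,"claw":0},{"travel":[24,0.5,0],"turn":8,"claw":0},{"travel":[35.5,2,0],"turn":12,"claw":0},{"travel":[47,4.5,0],"turn":16,"claw":0},{"travel":[58.5,7.5,0],"turn":20,"claw":0}]' 
python3 -m creep '[{"travel":[12,0,0],"turn":4,"claw":0},{"travel":[22,0.5,0],"turn":7.5,"claw":0},{"travel":[31,1.5,0],"turn":10.5,"claw":0},{"travel":[38,2.8,0],"turn":13,"claw":0},{"travel":[44,4,0],"turn":15,"claw":0}]' 
cat > look.py <<'E'
import sys
from fit import *
s=cams.camera("side");t=cams.camera("top")
q=[0.7353,0.0188,-0.0942]
for k in("door_knob","catch_pad"):
  for n,p in(("s",s),("t",t)):
    r=spotter.spot_point(p,k)[:1]
    if r:
      u=r[0]["at"]; P=(-.049,-.225,.15) if k=="door_knob" else (.022,-.17,float(sys.argv[2]))
      th=least_squares(lambda a:proj(p,door(q,a[0],*P))-u,[1.3]);print(k,n,r[0]["score"],th.x,th.fun)
a=cv2.resize(t["img"][100:300,130:330,::-1],(400,400),interpolation=2);b=cv2.resize(s["img"][100:260,160:320,::-1],(400,400),interpolation=2)
cv2.imwrite(sys.argv[1],np.hstack([a,b]))
E
python3 goto.py 1.3 8 170 .173; python3 look.py pics/c5.png .16
```

```text
clock: 6.85
tool_pos: [0.5211, 0.0643, 0.1733]
ee_rot: [0.001, 0.52, 0.854, -0.0]
contact_force: [1.9, -1.6, 6.0]
finger_gap: 0.009
finger_force: 2.6
clock: 7.27
tool_pos: [0.5037, 0.1054, 0.173]
ee_rot: [0.0, 0.626, 0.78, -0.001]
contact_force: [-1.8, -0.9, 5.7]
finger_gap: 0.006
finger_force: 2.7
travel [ 7.9 -0.6  0. ] turn 2.3 t 7.2667 tcp [0.5037 0.1054 0.173 ] q [ 0.097   0.0225  1.5306 -0.0014  1.5886 -0.12  ] F [-1.8085 -0.9161  5.652 ] quat [ 0.0005  0.6264  0.7795 -0.0005]
door_knob s 0.74 [1.4106] [-1.0701  0.5243]
door_knob t 0.85 [1.3385] [ 0.069  -0.7765]
catch_pad s 0.54 [1.3557] [-0.3799  0.6112]
catch_pad t 0.59 [1.6713] [  1.5384 -19.5212]
```

View pics/c5.png

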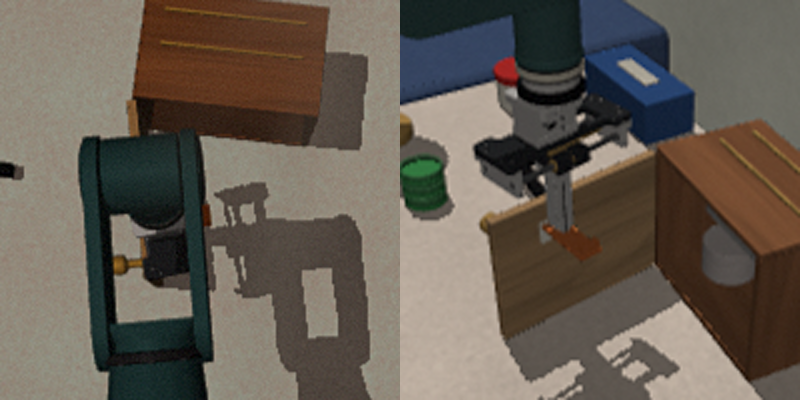

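The door stands at about 1.37 rad (knob at side crop (488,222)), with the finger still on the tongue. About 11° more.

```bash

python3 -m creep '[{"travel":[9,0,0],"turn":3,"claw":0},{"travel":[18,0.5,0],"turn":6,"claw":0},{"travel":[25,1,0],"turn":8.5,"claw":0},{"travel":[30,2,0],"turn":10,"claw":0},{"travel":[30,2,0],"turn":10,"claw":0}]' 
python3 -m creep '[{"travel":[0,0,-5],"turn":0,"claw":0},{"travel":[0,0,-15],"turn":0,"claw":0},{"travel":[0,0,-40],"turn":0,"claw":0},{"travel":[0,0,-75],"turn":0,"claw":0},{"travel":[0,0,-110],"turn":0,"claw":0}]' 
python3 goto.py 1.57 8 170 .3; python3 look.py pics/c6.png .172
```

```text
clock: 7.98
tool_pos: [0.4985, 0.1359, 0.1726]
ee_rot: [-0.001, 0.691, 0.723, -0.001]
contact_force: [-2.5, 0.1, 5.6]
finger_gap: 0.004
finger_force: 2.7
clock: 8.4
tool_pos: [0.4989, 0.1347, 0.2823]
ee_rot: [-0.001, 0.691, 0.722, -0.002]
contact_force: [0.4, -0.2, 0.3]
finger_gap: 0.004
finger_force: 0.0
travel [ 24.   -0.4 -17.7] turn 7.9 t 8.4 tcp [0.4989 0.1347 0.2823] q [ 0.1544  0.0118  1.3261 -0.0006  1.8073  0.1105] F [ 0.3626 -0.2394  0.2891] quat [-0.0008  0.6915  0.7224 -0.0016]
door_knob s 0.59 [1.516] [-0.7891  0.2234]
door_knob t 0.79 [1.5086] [ 0.3222 -1.2116]
catch_pad s 0.61 [1.5253] [-1.983  2.204]
catch_pad t 0.25 [2.4973] [ 57.5086 -43.8545]
```

View pics/c6.png

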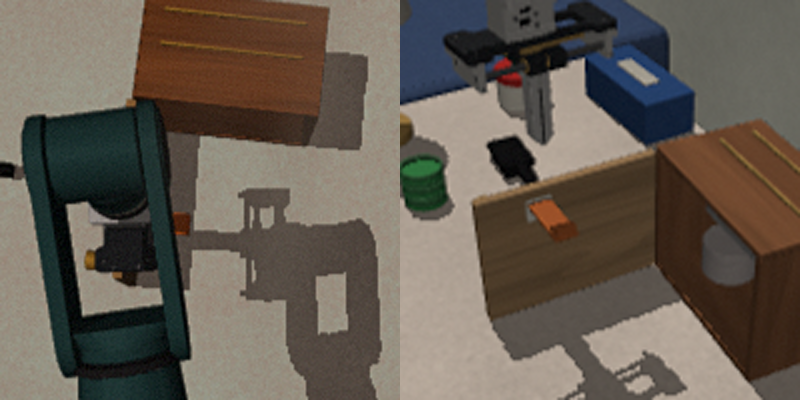

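The door stands at about 1.51 rad (87°). The catch has sprung up (side crop (550,215)), the gripper is clear above, and the tin is in place.

```bash

python3 -m creep '[{"travel":[0,0,-10],"turn":0,"claw":0},{"travel":[0,0,-10],"turn":0,"claw":0},{"travel":[0,0,-10],"turn":0,"claw":0}]' 
python3 -c "
from cell import arm
print(arm.close_job())"
```

```text
clock: 8.95
tool_pos: [0.4996, 0.1352, 0.2923]
ee_rot: [-0.0, 0.691, 0.723, -0.0]
contact_force: [-0.2, -0.0, 0.1]
finger_gap: 0.006
finger_force: 0.0
the job is handed in; nothing more can be done
None
```

The job is handed in at about 9 s: the catch was pressed and freed, the door stands open at about 1.51 rad (87°), the catch has sprung back up, the tin was not touched, and the gripper is clear of everything.

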